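# Pull the bayonet fuse and stand it in the rack

## Robot

A 6-joint arm with a two-finger parallel gripper is mounted at the origin on the work surface; the furniture and walls round the work are solid. World frame = base frame: x ahead of the robot, y to its left, z up, the work surface at z = 0. Lengths are in m, angles in degrees, forces in N, time in s.
With the tool pointing down it reaches from about 0.325 to 0.9 m from the base axis. Payload 6.1 kg.
Tool frame: the origin (TCP) lies between the finger pads, 19 mm behind the fingertips; this is the grasp point; z points along the fingers, y is the line along which they close (so a half turn about z gives the same grasp; the last joint's range is limited). The gripper opens to 87 mm and grips with 3 to 60 N. Pads are 19 mm wide; open, the fingers measure 117 mm over their backs; the gripper's body (75 mm by 190 mm) begins 51 mm behind the grasp point.
Start: joints at [-75.464, 12.628, 87.462, -0, 79.91, -7.225], TCP at [0.232, -0.58, 0.241] pointing down, gripper open.
Joint ranges: [-170.65, 170.65], [-52.31, 119.04], [5.05, 147.46], [-71.25, 251.25], [11.57, 151.72], [-153.62, 153.62]. Speed limits (degrees/s): [147.25, 147.25, 172.46, 180, 180, 180].

## Interface

Orientations are given as [roll, pitch, yaw] about the fixed x, y, z axes, in that order (R = Rz(yaw) Ry(pitch) Rx(roll)).
In Python, from cell import arm, get_image, camera_params, job gives the robot as it stands. The module is installed in compiled form; this text tells all that it offers.
- The arm moves only by the tool carry_out, never from a script. Its argument "increments" is a list of rows, each an object of numbers: "jaw": the opening, from -1 (shut) to 1 (fully open); "tx", "ty", "tz": the shift along the tool's x, y, z in units of 25 mm (1.0 is 25 mm); "spin": the turn about the tool's z in units of 6 degrees (1.0 is 6 degrees). In form: [{"jaw": .., "tx": .., "ty": .., "tz": .., "spin": ..}, ...]. A call has 1 to 10 rows; each row is the pose to reach, as a shift and turn from the pose commanded when the call began, along the tool's axes at that moment; what a row does not reach only later rows make up. A row lasts 1/10 s, in which the tool goes at most 50 mm and 8.59 degrees, less where a joint would pass 70% of its speed; a pose out of reach is approached as far as the arm can. A call with a gripper value outside its range is refused whole. The fingers move at their own pace and stop on an object; the grip force is fixed at half the most. Time passes only in rows, so rows that repeat a pose let the fingers close. It gives the time, the measured TCP pose, the force, the opening and the grip force at its end, in the units of the state.
- arm.get_obs(): the state, without advancing time (a new reading comes with each control period).
- get_image(name): name is "side" or "top"; returns (picture, depth): 420x560x3 uint8, red, green, blue; 420x560 float32, m along the optical axis (not along the pixel's ray), 0 where there is no reading.
- camera_params(name): a dict with "fovy" (degrees; the focal length in pixels is half the picture's height over the tangent of half this angle, whatever the lens; pixels are square), "cx", "cy" (the principal point, pixels), "distortion" ([k1, k2, p1, p2, k3] as OpenCV has them; the pictures are not rectified), "T" (4x4, takes a point from camera to world coordinates). Camera axes: x right, y up, looking along -z (the intrinsics and any distortion apply to the point x, -y, -z); pixel columns grow to the right and rows downward; lengths in m; the calibration is good to about 2 mm. A picture is of the moment at which its call begins. camera_params takes no time and is no camera call.
- job.sign_off(): hands the job in; it is judged then, once.
The state is a dict: "clock": time; "q": joint angles; "qvel": joint speeds; "effort": joint torques, N m; "eef_pos": TCP position; "eef_rot": TCP orientation; "wrist_force": force on the tool from outside, world axes, zero at the start; "torque": the same for the moment, N m; "grip_width": finger opening in m; "grasp_force": force on a finger pad.
Only numpy, scipy, OpenCV 4.12 (cv2) and the standard library are available. Lean on these libraries where they do the work, as an engineer would, in place of code of your own. Each camera call takes 0.05 s, during which the arm holds its last target. There are 200 camera calls.

## Task

The supply box is unplugged and its blown fuse has to come out. Push the winged fuse cap down against its spring until its lugs clear the catch, without forcing it, twist it anticlockwise about a sixth of a turn until it comes free, and draw the fuse straight up out of its socket. Then stand it upright in a free bore of the wooden rack, lowering it all the way down before you let go, and leave the spare fuse and the tools where they are.

Things in the scene. Friction and masses are not known exactly. Their poses are not given: they have to be found in the camera images.
- fuse_carrier: The fuse to pull: black cap with a fuse fixed under it, one rigid part, about 120 g. Origin: centre of the underside of the cap's disc; z up, x along the wing. Disc 52 mm across, z 0 to 10 mm; on it the wing, the only grip: a bar 46 mm long (x), 14 wide (y), z 10 to 32, beside which fingertips can rest on the disc. Starts upright, locked in the box's socket, its disc 16 mm above the rim.
- wing_grip (a point): On the carrier's axis, 20 mm above its disc's top (z = 30 mm in its frame): with the TCP here, fingers closed across the wing have their tips 1 mm above the disc. The plastic cracks if the cap bears on its socket with more than 20 N, by pressing it, by twisting it against the catch or by pulling it while locked.
- fuse_tip (a point): Lower end of the fuse, 74 mm below the carrier's origin. Under the disc: stem 26 mm in diameter to z -29 mm, with three radial lugs (6 mm wide, out to 19.5 mm radius, z -26 to -21); then the white tube, 18 mm in diameter, bevelled at its end.
- power_box: Grey supply box fixed on the bench, 140 mm (x) by 190 (y), 85 high, two round outlets on its front (-x) face. Origin: centre of its underside; z up. In the middle of its top stands the black round fuse socket, 54 mm across (66 at its foot), on the box's z axis. Locked, the wing lies 60 degrees (give or take 3) clockwise of the box's x axis, seen from above; free, along it within 6 degrees.
- socket_rim (a point): Centre of the socket's rim, 105 mm above the box's origin. A spring below lifts the fuse with 3.6 N, 0.3 N more per mm pressed. The lugs clear the catch once pushed 2 to 12 mm down (the catch liner is set to suit the fuse: differs each start, cannot be seen); 0.5 mm deeper they meet a stiff rubber ring, 12 N per mm. So a force climbing steeply past 8 N means clear.
- socket_notch (a point): A raised mark on the socket's collar, towards the box's +x side, 27 mm from the axis, over one of the three notches. Kept pressed, the cap turns anticlockwise from above by 60 degrees, a stop follows about 8 degrees later; there the lugs stand under the notches and the fuse lifts straight out, its tube clear of the rim after 58 mm.
- fuse_rack: Wooden block fixed on the bench, 66 mm (x) by 216 (y), 52 high. Origin: centre of its underside. Three blind bores in its top, 23 mm in diameter, 47 deep, at y = -70, 0 and +70 mm; the one at -70 holds the spare, the others are free. A carrier stands with the shoulder of its stem (z -29) on the block's top, its origin 81 mm above the rack's.
- middle_bore (a point): Centre of the mouth of the rack's middle bore (free), on the block's top face, 52 mm above the bench.
- end_bore (a point): Centre of the mouth of the rack's free end bore, 70 mm from the middle one, on the block's top face.
- spare_carrier: The spare fuse, of the same shape as the one to be pulled, standing loose in the third bore of the rack; leave it.
- screwdriver: Blue and black screwdriver, 172 mm long, lying on the bench behind rack and box; leave it.
- tape_roll: Roll of masking tape lying flat at the right, 100 mm across, 25 high; leave it.

How it is judged (in metres and radians):
On the way, in this order (a step that is already met when the one before it is completed fails the run):
1. the cap is pressed clear of its catch and twisted to its free position, still in the socket (angle between the x axis of fuse_carrier and the x axis of power_box, either way round below 0.2 rad and z of fuse_carrier in the frame of power_box below 0.143 m and horizontal distance between fuse_carrier and power_box below 0.006 m).
2. the fuse is drawn out until its tube is clear of the socket's rim (z of fuse_carrier in the frame of power_box above 0.179 m).
3. the fuse is lowered in a free bore to within 8 mm of its seat while still held (z of fuse_carrier in the frame of fuse_rack below 0.089 m and contact force between the fingers and fuse_carrier above 0.5 N and (horizontal distance between fuse_carrier and middle_bore below 0.006 m or horizontal distance between fuse_carrier and end_bore below 0.006 m)).
At the end, for the whole second after the job is handed in: The pulled fuse stands released and at rest in one of the rack's two free bores: its axis within 5 mm of the bore's, its shoulder within 3 mm of the block's top, within 0.08 rad of upright; the spare is within 10 mm of where it stood ((horizontal distance between fuse_carrier and middle_bore below 0.005 m or horizontal distance between fuse_carrier and end_bore below 0.005 m) and z of fuse_carrier in the frame of fuse_rack below 0.084 m and angle between fuse_carrier's own z axis and vertical below 0.08 rad and linear speed of fuse_carrier below 0.01 m/s and distance of spare_carrier from where it was at the start of the episode below 0.01 m); the robot touches nothing.
It fails at once if the cap bears on its socket with more than 20 N (pressed, twisted or pulled too hard) (contact force between fuse_carrier and power_box above 20 N).
It fails at once if the spare fuse is lifted or knocked (distance of spare_carrier from where it was at the start of the episode above 0.01 m).
It fails at once if the screwdriver or the tape is pushed away (distance of any of screwdriver, tape_roll from where it was at the start of the episode above 0.03 m).
It also fails if it takes over 54 s, if anything falls off the work surface, if the arm or the gripper's body presses on something with over 40 N, if the wrist force passes 120 N, or if a joint passes its speed limit or range.

## Working session

There is one attempt and no reset: what is moved stays moved. The work goes in short steps, Python scripts to look and compute and a tool call to move; the robot and the scene stay as the last step left them, time stands still between calls to the robot, and variables do not carry over. Pictures are saved under pics/ and viewed, at most 10 in all, crops included, and the job is handed in when it is done.

Besides the shell and the picture viewer there is one more tool, called after ">>>" in YAML: its name, and indented under it one key for each argument. carry_out: Moves the arm, as the interface text tells. Its arguments: {"type":"object","properties":{"increments":{"type":"array"}},"required":["increments"]}

```bash
mkdir -p pics; cat > h.py <<'E'
import numpy as np, cv2
from cell import arm, get_image, camera_params, job
def K(n):
    p=camera_params(n); f=210/np.tan(np.radians(p["fovy"])/2)
    return np.array([[f,0,p["cx"]],[0,f,p["cy"]],[0,0,1]]),np.array(p["distortion"],float),np.array(p["T"])
def rays(n,uv):
    k,d,T=K(n); u=cv2.undistortPoints(np.asarray(uv,float).reshape(-1,1,2),k,d).reshape(-1,2)
    return T[:3,3],np.c_[u[:,0],-u[:,1],-np.ones(len(u))]@T[:3,:3].T
def plane(n,uv,z):
    o,r=rays(n,uv); return o+r*((z-o[2])/r[:,2])[:,None]
def cloud(n,dep):
    h,w=dep.shape; uv=np.stack(np.meshgrid(np.arange(w),np.arange(h)),-1).reshape(-1,2)
    o,r=rays(n,uv); P=o+r*dep.reshape(-1,1); P[dep.ravel()==0]=np.nan
    return P.reshape(h,w,3)
E
python3 - <<'E'
from h import *
for n in("side","top"):
    im,d=get_image(n); cv2.imwrite(f"pics/{n}0.png",im[:,:,::-1]); np.savez(n+"0.npz",im=im,d=d)
    k,dd,T=K(n); print(n,k[0,0],k[:2,2],dd,T.round(3).tolist())
print(arm.get_obs())
E
```

```text
side 447.6424161595865 [279.66090192 214.25217311] [-0.07362449  0.          0.          0.          0.        ] [[-0.461, -0.781, 0.421, 0.98], [0.887, -0.402, 0.225, 0.089], [-0.006, 0.477, 0.879, 1.056], [0.0, 0.0, 0.0, 1.0]]
top 510.5385633936884 [276.06963698 200.77504738] [-0.03725077  0.          0.          0.          0.        ] [[0.037, 0.975, -0.22, 0.25], [-0.999, 0.036, -0.007, -0.159], [0.002, 0.22, 0.976, 1.464], [0.0, 0.0, 0.0, 1.0]]
{'clock': 0.1, 'q': array([-7.54645787e+01,  1.26728658e+01,  8.75181252e+01, -9.73827849e-04,
        7.99089804e+01, -7.22566154e+00]), 'qvel': array([ 0.03732463, -0.16577001, -0.24310937, -0.0239077 , -0.01780626,
        0.09446235]), 'effort': array([ 1.82081010e-03, -4.95945811e+01, -3.88517940e+01,  7.01494887e-02,
        5.15327614e-02, -4.20400465e-05]), 'eef_pos': array([ 0.2315655 , -0.57996654,  0.24023346]), 'eef_rot': array([-1.79900702e+02, -1.16233028e-02,  2.17612442e+01]), 'wrist_force': array([-0.19778001,  0.92197952, -0.53520845]), 'torque': array([ 0.00899907,  0.00903872, -0.00967537]), 'grasp_force': 0.0, 'grip_width': 0.08679104363356246}
```

View pics/top0.png

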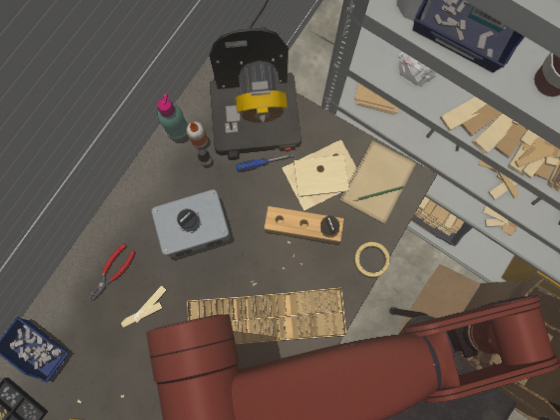

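View pics/side0.png

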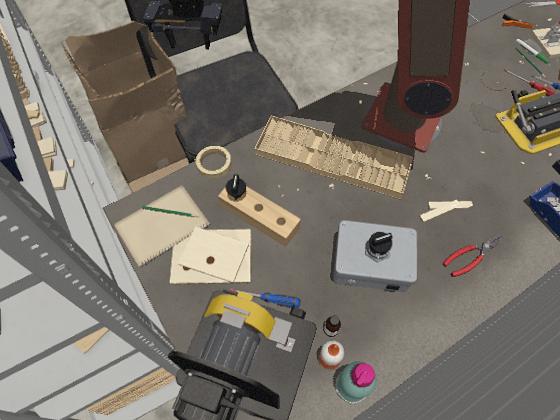

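The top view shows the box at (190,222) with the cap at (188,219), and the rack at (304,224) with free bores at (280,219) and (304,222). The spare is at (330,226), the tape at (372,259) and the screwdriver at (265,162). The side view shows the same layout: cap (380,243), bores (259,208) and (281,222), spare (236,187).

```bash
python3 - <<'E'
from h import *
def rect(P):
    (c,s,a)=cv2.minAreaRect((P[:,:2]*1000).astype(np.float32)); return np.round(c,1),np.round(s,1),round(a,1)
rois={"top":dict(box=(145,185,240,265),rack=(255,200,350,248)),"side":dict(box=(325,210,425,300),rack=(210,170,305,250))}
crops=[]
for n in("side","top"):
    z=np.load(n+"0.npz"); im,d=z["im"],z["d"]; C=cloud(n,d); hsv=cv2.cvtColor(im,cv2.COLOR_RGB2HSV)
    def sel(r,lo,hi):
        x0,y0,x1,y1=rois[n][r]; m=np.zeros(d.shape,bool); m[y0:y1,x0:x1]=1
        return m&(C[...,2]>lo)&(C[...,2]<hi)
    for nm,r,lo,hi in(("boxtop","box",.075,.095),("disc","box",.122,.138),("wing","box",.145,.165),("racktop","rack",.043,.060),("sparewing","rack",.1,.125)):
        m=sel(r,lo,hi); P=C[m]; print(n,nm,len(P),"z",np.median(P[:,2]).round(4),*rect(P))
        # refined: project pixel contour on nominal plane
        zz=dict(boxtop=.085,disc=.131,wing=.153,racktop=.052,sparewing=.113)[nm]
        uv=np.argwhere(m)[:,::-1]; print("    plane",*rect(plane(n,uv,zz)))
    # bores: dark pixels on rack area
    x0,y0,x1,y1=rois[n]["rack"]; g=im[...,0].copy()
    dark=((g<95)).astype(np.uint8); sub=dark[y0:y1,x0:x1]
    k,lab,st,ce=cv2.connectedComponentsWithStats(sub)
    for i in range(1,k):
        if 30<st[i,4]<600: print(n,"dark",st[i],(ce[i]+[x0,y0]).round(1),(plane(n,[ce[i]+[x0,y0]],.052)*1000).round(1))
    for r in("box","rack"):
        x0,y0,x1,y1=rois[n][r]; crops.append(cv2.resize(im[y0:y1,x0:x1,::-1],(400,300),interpolation=cv2.INTER_CUBIC))
cv2.imwrite("pics/crops.png",np.vstack([np.hstack(crops[:2]),np.hstack(crops[2:])]))
E
```

```text
side boxtop 3753 z 0.0851 [493.4  89.3] [143.1 189.9] 19.6
    plane [496.5  89.4] [143. 189.] 19.6
side disc 261 z 0.1306 [495.6  89.6] [54.1 49. ] 62.4
    plane [496.8  89.3] [52.9 51. ] 61.6
side wing 132 z 0.1523 [494.   89.9] [14.4 45.1] 46.6
    plane [496.1  90.1] [15.7 46.8] 47.1
side racktop 1656 z 0.0523 [ 505.9 -227.3] [218.2  68.6] 82.6
    plane [ 508. -226.] [218.9  70.9] 82.7
side sparewing 107 z 0.1126 [ 497.8 -295.8] [47.3 14.8] 22.6
    plane [ 500.2 -293.3] [53.  15.4] 22.4
side dark [ 15   4  22  26 331] [235.6 187.1] [[ 479.3 -309.    52. ]]
top boxtop 3075 z 0.0844 [494.5  85.7] [142.2 190.7] 19.7
    plane [493.5  84.9] [141.  190.3] 19.4
top disc 199 z 0.1305 [494.4  85.9] [51.1 50.9] 71.1
    plane [493.7  85.6] [52.2 51. ] 70.3
top wing 99 z 0.1523 [494.2  85.2] [15.1 44.2] 46.8
    plane [493.9  84.9] [15.2 44.1] 48.7
top racktop 1423 z 0.0518 [ 506.7 -230.8] [216.1  67.9] 82.2
    plane [ 505.6 -230.3] [215.9  68.9] 82.5
top sparewing 98 z 0.1126 [ 497.5 -299.3] [45.4 14.6] 22.4
    plane [ 496.8 -298.7] [46.2 15.1] 22.4
top dark [ 66  15  18  21 270] [329.5 225.8] [[ 501.4 -302.    52. ]]
```

View pics/crops.png

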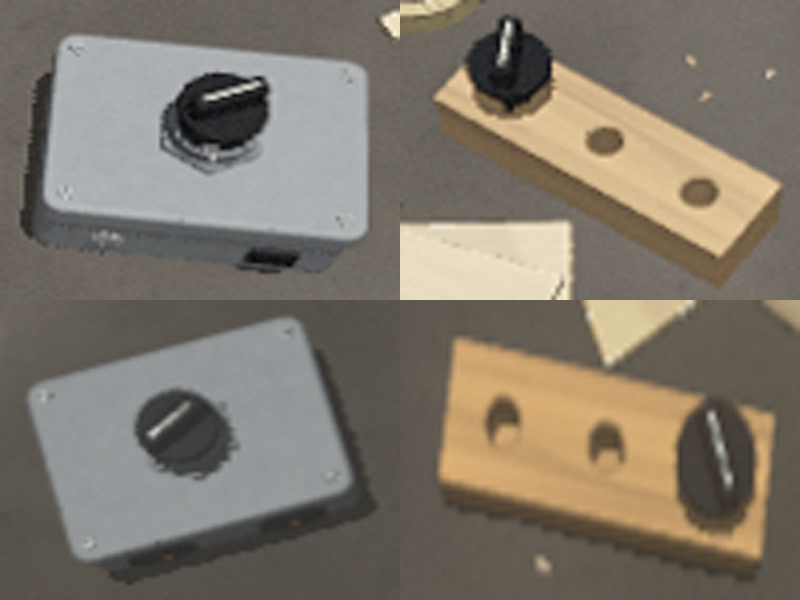

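The crops agree with the estimates:
- **Cap:** wing at 137°/-43° in world axes, and the box at yaw 19.5°, so the cap is locked about 62° clockwise as expected.
- **Camera offset:** the two views differ by a constant (2.5, 4.3) mm, so I average them. That puts the socket axis near (495, 87.4).

I'll move now.

>>> carry_out:
  increments:
    - {"jaw": 1, "tx": 1.18, "ty": -1.25, "tz": 0, "spin": -1.15}
    - {"jaw": 1, "tx": 2.36, "ty": -2.5, "tz": 0, "spin": -2.3}
    - {"jaw": 1, "tx": 3.54, "ty": -3.75, "tz": 0, "spin": -3.45}
    - {"jaw": 1, "tx": 4.72, "ty": -5.0, "tz": 0, "spin": -4.6}
    - {"jaw": 1, "tx": 5.9, "ty": -6.25, "tz": 0, "spin": -5.75}
    - {"jaw": 1, "tx": 7.08, "ty": -7.5, "tz": 0, "spin": -6.9}
    - {"jaw": 1, "tx": 8.26, "ty": -8.75, "tz": 0, "spin": -8.05}
    - {"jaw": 1, "tx": 9.44, "ty": -10.0, "tz": 0, "spin": -9.2}
    - {"jaw": 1, "tx": 10.62, "ty": -11.25, "tz": 0, "spin": -10.35}
    - {"jaw": 1, "tx": 11.8, "ty": -12.5, "tz": 0, "spin": -11.5}

```text
clock: 1.1
eef_pos: [0.3899, -0.1791, 0.241]
eef_rot: [-180.0, -0.0, 91.0]
wrist_force: [0.2, 1.2, -0.5]
grip_width: 0.0873
grasp_force: 0.0
```

```bash
cat >> h.py <<'E'
def go(p,yaw):  # units to reach world p (m), tool-down yaw
    o=arm.get_obs(); y=np.radians(o["eef_rot"][2]); d=np.array(p)-o["eef_pos"]
    print("clk %.2f"%o["clock"],"pos",(o["eef_pos"]*1000).round(1),"rot",o["eef_rot"].round(2),"q6 %.0f"%o["q"][5],"F",o["wrist_force"].round(2),"g",o["grasp_force"],round(o["grip_width"],4))
    dy=(yaw-o["eef_rot"][2]+180)%360-180
    print("tx %.3f ty %.3f tz %.3f spin %.3f"%((d[0]*np.cos(y)+d[1]*np.sin(y))/.025,(d[0]*np.sin(y)-d[1]*np.cos(y))/.025,-d[2]/.025,-dy/6))
E
python3 -c "
from h import *
go([.495,.0874,.220],137)"
```

```text
clk 1.10 pos [ 389.9 -179.1  241. ] rot [-1.800e+02 -1.000e-02  9.102e+01] q6 -36 F [ 0.2   1.17 -0.52] g 0.0 0.0873
tx 10.582 ty 4.393 tz 0.840 spin -7.663
```

>>> carry_out:
  increments:
    - {"jaw": 1, "tx": 1.4, "ty": 0.6, "tz": 0.1, "spin": -1.0}
    - {"jaw": 1, "tx": 2.8, "ty": 1.2, "tz": 0.2, "spin": -2.0}
    - {"jaw": 1, "tx": 4.2, "ty": 1.8, "tz": 0.3, "spin": -3.0}
    - {"jaw": 1, "tx": 5.6, "ty": 2.4, "tz": 0.4, "spin": -4.0}
    - {"jaw": 1, "tx": 7.0, "ty": 3.0, "tz": 0.5, "spin": -5.0}
    - {"jaw": 1, "tx": 8.4, "ty": 3.6, "tz": 0.6, "spin": -6.0}
    - {"jaw": 1, "tx": 9.8, "ty": 4.1, "tz": 0.7, "spin": -7.0}
    - {"jaw": 1, "tx": 10.58, "ty": 4.39, "tz": 0.84, "spin": -7.66}
    - {"jaw": 1, "tx": 10.58, "ty": 4.39, "tz": 0.84, "spin": -7.66}
    - {"jaw": 1, "tx": 10.58, "ty": 4.39, "tz": 0.84, "spin": -7.66}

```text
clock: 2.1
eef_pos: [0.4955, 0.085, 0.2197]
eef_rot: [-179.9, -0.0, 136.7]
wrist_force: [0.3, 0.1, 0.9]
grip_width: 0.0872
grasp_force: 0.0
```

```bash
python3 - <<'E'
from h import *
go([.495,.0874,.185],137)
go([.495,.0874,.153],137)
ims=[]
for n in("side","top"):
    im,d=get_image(n); np.savez(n+"1.npz",im=im,d=d); x0,y0=((300,150) if n=="side" else (110,140))
    ims.append(cv2.resize(im[y0:y0+150,x0:x0+150,::-1],(400,400),interpolation=cv2.INTER_CUBIC))
cv2.imwrite("pics/g1.png",np.hstack(ims))
E
```

```text
clk 2.10 pos [495.5  85.  219.7] rot [-1.7992e+02 -4.0000e-02  1.3671e+02] q6 -46 F [0.3  0.07 0.92] g 0.0 0.0872
tx 0.081 ty 0.054 tz 1.388 spin -0.048
clk 2.10 pos [495.5  85.  219.7] rot [-1.7992e+02 -4.0000e-02  1.3671e+02] q6 -46 F [0.3  0.07 0.92] g 0.0 0.0872
tx 0.081 ty 0.054 tz 2.668 spin -0.048
```

View pics/g1.png

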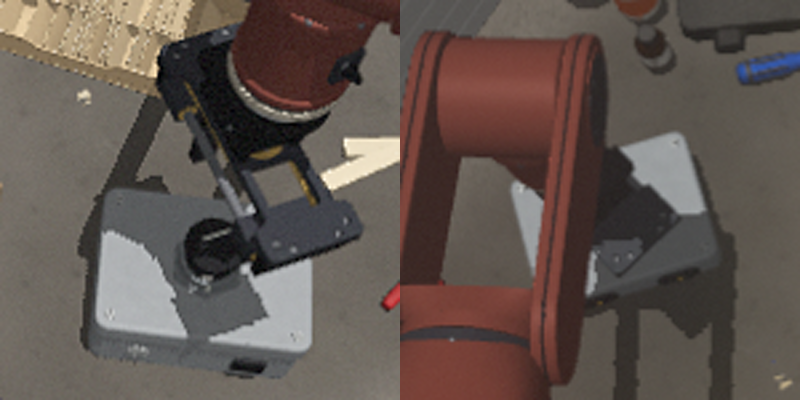

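The gripper is above the cap; in the side crop the cap sits just below and left of the near finger, with nothing in the way. I'll descend and then close gradually.

>>> carry_out:
  increments:
    - {"jaw": 1, "tx": 0, "ty": 0, "tz": 0.0, "spin": 0}
    - {"jaw": 1, "tx": 0, "ty": 0, "tz": 0.5, "spin": 0}
    - {"jaw": 1, "tx": 0, "ty": 0, "tz": 1.0, "spin": 0}
    - {"jaw": 1, "tx": 0, "ty": 0, "tz": 1.5, "spin": 0}
    - {"jaw": 1, "tx": 0, "ty": 0, "tz": 2.0, "spin": 0}
    - {"jaw": 1, "tx": 0, "ty": 0, "tz": 2.3, "spin": 0}
    - {"jaw": 0.5, "tx": 0, "ty": 0, "tz": 2.5, "spin": 0}
    - {"jaw": 0, "tx": 0, "ty": 0, "tz": 2.64, "spin": 0}
    - {"jaw": -0.4, "tx": 0, "ty": 0, "tz": 2.64, "spin": 0}
    - {"jaw": -0.4, "tx": 0, "ty": 0, "tz": 2.64, "spin": 0}

```text
clock: 3.2
eef_pos: [0.4964, 0.0851, 0.1546]
eef_rot: [180.0, 0.0, 136.7]
wrist_force: [0.8, 0.0, -0.5]
grip_width: 0.0628
grasp_force: 0.0
```

```bash
python3 - <<'E'
from h import *
go([.495,.0874,.153],137)
E
```

```text
clk 3.20 pos [496.4  85.1 154.6] rot [1.7997e+02 3.0000e-02 1.3673e+02] q6 -46 F [ 0.82  0.03 -0.52] g 0.0 0.0628
tx 0.103 ty 0.029 tz 0.066 spin -0.045
```

>>> carry_out:
  increments:
    - {"jaw": -0.4, "tx": 0.1, "ty": 0.03, "tz": 0.06, "spin": -0.05}
    - {"jaw": -0.4, "tx": 0.1, "ty": 0.03, "tz": 0.06, "spin": -0.05}
    - {"jaw": -0.55, "tx": 0.1, "ty": 0.03, "tz": 0.06, "spin": -0.05}
    - {"jaw": -0.55, "tx": 0.1, "ty": 0.03, "tz": 0.06, "spin": -0.05}
    - {"jaw": -0.55, "tx": 0.1, "ty": 0.03, "tz": 0.06, "spin": -0.05}

```text
clock: 3.7
eef_pos: [0.4948, 0.0873, 0.1529]
eef_rot: [180.0, 0.0, 137.0]
wrist_force: [0.2, 0.3, -0.3]
grip_width: 0.0243
grasp_force: 0.0
```

```bash
python3 - <<'E'
from h import *
go([.495,.0874,.153],137)
im,d=get_image("side"); np.savez("side2.npz",im=im,d=d); cv2.imwrite("pics/s2.png",cv2.resize(im[190:290,330:430,::-1],(500,500),interpolation=cv2.INTER_CUBIC))
go([.495,.0874,.153],137)
E
```

```text
clk 3.70 pos [494.8  87.3 152.9] rot [1.7999e+02 1.0000e-02 1.3702e+02] q6 -46 F [ 0.16  0.34 -0.3 ] g 0.0 0.0243
tx -0.003 ty 0.007 tz -0.006 spin 0.003
clk 3.75 pos [494.8  87.3 152.8] rot [1.7999e+02 1.0000e-02 1.3702e+02] q6 -46 F [-0.78  0.43 -0.42] g 0.0 0.0225
tx -0.004 ty 0.008 tz -0.007 spin 0.003
```

View pics/s2.png

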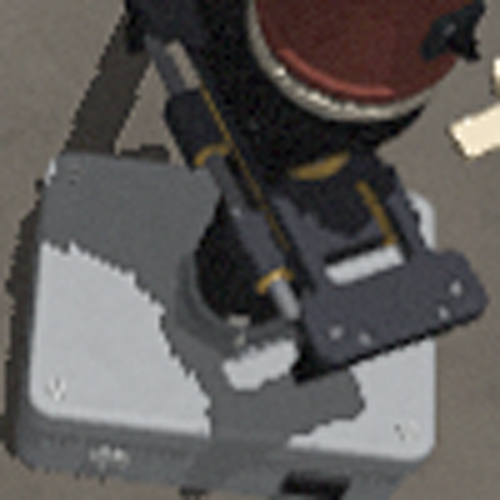

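The gripper body hides the cap here and the fingers straddle the wing without touching it. I'll close in small steps and watch the side force.

>>> carry_out:
  increments:
    - {"jaw": -0.55, "tz": 0}
    - {"jaw": -0.55, "tz": 0}
    - {"jaw": -0.59, "tz": 0}
    - {"jaw": -0.61, "tz": 0}
    - {"jaw": -0.61, "tz": 0}

```text
invalid input
```

```bash
python3 -c "
from h import *
go([.495,.0874,.153],137)"
```

```text
clk 3.75 pos [494.8  87.3 152.8] rot [1.7999e+02 1.0000e-02 1.3702e+02] q6 -46 F [-0.78  0.43 -0.42] g 0.0 0.0225
tx -0.004 ty 0.008 tz -0.007 spin 0.003
```

>>> carry_out:
  increments:
    - {"jaw": -0.55, "tx": 0, "ty": 0, "tz": 0, "spin": 0}
    - {"jaw": -0.55, "tx": 0, "ty": 0, "tz": 0, "spin": 0}
    - {"jaw": -0.59, "tx": 0, "ty": 0, "tz": 0, "spin": 0}
    - {"jaw": -0.61, "tx": 0, "ty": 0, "tz": 0, "spin": 0}
    - {"jaw": -0.61, "tx": 0, "ty": 0, "tz": 0, "spin": 0}

```text
clock: 4.25
eef_pos: [0.4948, 0.0874, 0.1527]
eef_rot: [180.0, -0.0, 137.0]
wrist_force: [0.1, 1.0, 0.5]
grip_width: 0.0176
grasp_force: 0.4
```

```bash
python3 -c "
from h import *
go([.495,.0874,.153],137)"
```

```text
clk 4.25 pos [494.8  87.4 152.7] rot [ 1.7999e+02 -1.0000e-02  1.3702e+02] q6 -46 F [0.12 1.05 0.49] g 0.3920220863074064 0.0176
tx -0.008 ty 0.005 tz -0.011 spin 0.003
```

>>> carry_out:
  increments:
    - {"jaw": -0.63, "tx": 0, "ty": 0, "tz": 0, "spin": 0}
    - {"jaw": -0.63, "tx": 0, "ty": 0, "tz": 0, "spin": 0}
    - {"jaw": -0.63, "tx": 0, "ty": 0, "tz": 0, "spin": 0}

```text
clock: 4.55
eef_pos: [0.4947, 0.0874, 0.1527]
eef_rot: [180.0, -0.0, 137.0]
wrist_force: [0.0, 0.9, -0.4]
grip_width: 0.0163
grasp_force: 0.6
```

```bash
python3 -c "
from h import *
go([.495,.0874,.153],137)"
```

```text
clk 4.55 pos [494.7  87.4 152.7] rot [ 1.8000e+02 -1.0000e-02  1.3702e+02] q6 -46 F [ 0.04  0.87 -0.42] g 0.6009515561163425 0.0163
tx -0.008 ty 0.006 tz -0.012 spin 0.004
```

>>> carry_out:
  increments:
    - {"jaw": -0.65, "tx": 0, "ty": 0, "tz": 0, "spin": 0}
    - {"jaw": -0.65, "tx": 0, "ty": 0, "tz": 0, "spin": 0}
    - {"jaw": -0.65, "tx": 0, "ty": 0, "tz": 0, "spin": 0}

```text
clock: 4.85
eef_pos: [0.4948, 0.0874, 0.1527]
eef_rot: [180.0, -0.0, 137.0]
wrist_force: [0.8, 1.7, -1.5]
grip_width: 0.0151
grasp_force: 1.0
```

```bash
python3 -c "
from h import *
go([.495,.0874,.153],137)"
```

```text
clk 4.85 pos [494.8  87.4 152.7] rot [179.99  -0.   137.02] q6 -46 F [ 0.75  1.74 -1.48] g 0.956413596868515 0.0151
tx -0.007 ty 0.005 tz -0.012 spin 0.004
```

>>> carry_out:
  increments:
    - {"jaw": -0.65, "tx": 0, "ty": -0.02, "tz": 0, "spin": 0}
    - {"jaw": -0.67, "tx": 0, "ty": -0.02, "tz": 0, "spin": 0}
    - {"jaw": -0.7, "tx": 0, "ty": -0.02, "tz": 0, "spin": 0}
    - {"jaw": -0.7, "tx": 0, "ty": -0.02, "tz": 0, "spin": 0}

```text
clock: 5.25
eef_pos: [0.4947, 0.0874, 0.1528]
eef_rot: [179.9, 0.0, 137.0]
wrist_force: [2.7, 4.6, -2.7]
grip_width: 0.0133
grasp_force: 29.9
```

```bash
python3 -c "
from h import *
go([.495,.0874,.153],137)
print(arm.get_obs()['torque'])"
```

```text
clk 5.25 pos [494.7  87.4 152.8] rot [179.93   0.   137.02] q6 -46 F [ 2.65  4.62 -2.72] g 29.866545796394348 0.0133
tx -0.008 ty 0.009 tz -0.008 spin 0.003
[ 0.93108216 -0.85163721 -0.03953487]
```

>>> carry_out:
  increments:
    - {"jaw": -0.8, "tx": 0, "ty": -0.02, "tz": 0, "spin": 0}
    - {"jaw": -0.8, "tx": 0, "ty": -0.02, "tz": 0, "spin": 0}
    - {"jaw": -0.8, "tx": 0, "ty": -0.02, "tz": 0, "spin": 0}

```text
clock: 5.55
eef_pos: [0.4945, 0.0872, 0.1528]
eef_rot: [179.9, 0.0, 137.0]
wrist_force: [3.6, 4.5, -3.4]
grip_width: 0.0136
grasp_force: 29.9
```

```bash
cat >> h.py <<'E'
def st():
    o=arm.get_obs(); y=np.radians(o["eef_rot"][2]); F=o["wrist_force"]
    print("clk %.2f"%o["clock"],"pos",(o["eef_pos"]*1000).round(2),"rot",o["eef_rot"].round(2),"F",F.round(2),"Ftool x %.2f y %.2f"%(F[0]*np.cos(y)+F[1]*np.sin(y),F[0]*np.sin(y)-F[1]*np.cos(y)),"T",o["torque"].round(2),"g %.1f w %.4f"%(o["grasp_force"],o["grip_width"]))
E
python3 -c "
from h import *
st()"
```

```text
clk 5.55 pos [494.51  87.23 152.78] rot [179.9    0.   137.02] F [ 3.63  4.46 -3.42] Ftool x 0.39 y 5.74 T [ 1.1  -0.94  0.01] g 29.9 w 0.0136
```

>>> carry_out:
  increments:
    - {"jaw": -0.8, "tx": 0, "ty": 0.02, "tz": 0, "spin": 0}
    - {"jaw": -0.8, "tx": 0, "ty": 0.04, "tz": 0, "spin": 0}
    - {"jaw": -0.8, "tx": 0, "ty": 0.05, "tz": 0, "spin": 0}
    - {"jaw": -0.8, "tx": 0, "ty": 0.05, "tz": 0, "spin": 0}

```text
clock: 5.95
eef_pos: [0.4949, 0.0875, 0.1528]
eef_rot: [-180.0, -0.0, 137.0]
wrist_force: [0.9, 2.4, -2.0]
grip_width: 0.0137
grasp_force: 29.9
```

```bash
python3 -c "
from h import *
st()"
```

```text
clk 5.95 pos [494.85  87.49 152.76] rot [-179.99   -0.    137.03] F [ 0.89  2.4  -1.97] Ftool x 0.99 y 2.36 T [ 0.63 -0.49  0.02] g 29.9 w 0.0137
```

>>> carry_out:
  increments:
    - {"jaw": -0.8, "tx": 0, "ty": 0.02, "tz": 0, "spin": 0}
    - {"jaw": -0.8, "tx": 0, "ty": 0.03, "tz": 0.02, "spin": 0}
    - {"jaw": -0.8, "tx": 0, "ty": 0.03, "tz": 0.04, "spin": 0}
    - {"jaw": -0.8, "tx": 0, "ty": 0.03, "tz": 0.06, "spin": 0}
    - {"jaw": -0.8, "tx": 0, "ty": 0.03, "tz": 0.06, "spin": 0}

```text
clock: 6.45
eef_pos: [0.4954, 0.0878, 0.1513]
eef_rot: [-180.0, 0.0, 137.0]
wrist_force: [-1.6, -0.3, 2.5]
grip_width: 0.0139
grasp_force: 29.8
```

```bash
python3 -c "
from h import *
st()"
```

```text
clk 6.45 pos [495.44  87.8  151.33] rot [-1.7998e+02  2.0000e-02  1.3702e+02] F [-1.61 -0.34  2.51] Ftool x 0.95 y -1.35 T [ 0.08 -0.07  0.03] g 29.8 w 0.0139
```

>>> carry_out:
  increments:
    - {"jaw": -0.8, "tx": 0, "ty": 0, "tz": 0.02, "spin": 0}
    - {"jaw": -0.8, "tx": 0, "ty": 0, "tz": 0.04, "spin": 0}
    - {"jaw": -0.8, "tx": 0, "ty": 0, "tz": 0.04, "spin": 0}

```text
clock: 6.75
eef_pos: [0.4955, 0.088, 0.1502]
eef_rot: [-180.0, 0.0, 137.0]
wrist_force: [0.4, 0.6, 2.7]
grip_width: 0.0141
grasp_force: 29.9
```

>>> carry_out:
  increments:
    - {"jaw": -0.8, "tx": 0, "ty": 0, "tz": 0.02, "spin": 0}
    - {"jaw": -0.8, "tx": 0, "ty": 0, "tz": 0.04, "spin": 0}
    - {"jaw": -0.8, "tx": 0, "ty": 0, "tz": 0.04, "spin": 0}

```text
clock: 7.05
eef_pos: [0.4955, 0.088, 0.1492]
eef_rot: [-180.0, 0.0, 137.0]
wrist_force: [-0.4, 0.4, 3.4]
grip_width: 0.0135
grasp_force: 29.9
```

>>> carry_out:
  increments:
    - {"jaw": -0.8, "tx": 0, "ty": 0, "tz": 0.02, "spin": 0}
    - {"jaw": -0.8, "tx": 0, "ty": 0, "tz": 0.04, "spin": 0}
    - {"jaw": -0.8, "tx": 0, "ty": 0, "tz": 0.04, "spin": 0}

```text
clock: 7.35
eef_pos: [0.4955, 0.088, 0.1482]
eef_rot: [-180.0, 0.0, 137.0]
wrist_force: [0.2, -0.5, 3.0]
grip_width: 0.0138
grasp_force: 29.9
```

>>> carry_out:
  increments:
    - {"jaw": -0.8, "tx": 0, "ty": 0, "tz": 0.02, "spin": 0}
    - {"jaw": -0.8, "tx": 0, "ty": 0, "tz": 0.04, "spin": 0}
    - {"jaw": -0.8, "tx": 0, "ty": 0, "tz": 0.04, "spin": 0}

```text
clock: 7.65
eef_pos: [0.4955, 0.088, 0.1472]
eef_rot: [180.0, 0.0, 137.0]
wrist_force: [-1.2, 0.4, 3.9]
grip_width: 0.0134
grasp_force: 29.9
```

>>> carry_out:
  increments:
    - {"jaw": -0.8, "tx": 0, "ty": 0, "tz": 0.02, "spin": 0}
    - {"jaw": -0.8, "tx": 0, "ty": 0, "tz": 0.04, "spin": 0}
    - {"jaw": -0.8, "tx": 0, "ty": 0, "tz": 0.04, "spin": 0}

```text
clock: 7.95
eef_pos: [0.4955, 0.0881, 0.1463]
eef_rot: [180.0, 0.0, 137.0]
wrist_force: [0.3, -0.7, 4.0]
grip_width: 0.0137
grasp_force: 29.9
```

>>> carry_out:
  increments:
    - {"jaw": -0.8, "tx": 0, "ty": 0, "tz": 0.02, "spin": 0}
    - {"jaw": -0.8, "tx": 0, "ty": 0, "tz": 0.04, "spin": 0}
    - {"jaw": -0.8, "tx": 0, "ty": 0, "tz": 0.04, "spin": 0}

```text
clock: 8.25
eef_pos: [0.4956, 0.0881, 0.1455]
eef_rot: [180.0, 0.0, 137.0]
wrist_force: [-0.4, -0.4, 6.0]
grip_width: 0.0138
grasp_force: 29.9
```

>>> carry_out:
  increments:
    - {"jaw": -0.8, "tx": 0, "ty": 0, "tz": 0.01, "spin": 0}
    - {"jaw": -0.8, "tx": 0, "ty": 0, "tz": 0.02, "spin": 0}
    - {"jaw": -0.8, "tx": 0, "ty": 0, "tz": 0.02, "spin": 0}

```text
clock: 8.55
eef_pos: [0.4958, 0.0881, 0.1454]
eef_rot: [180.0, 0.0, 137.0]
wrist_force: [-0.4, -0.7, 6.5]
grip_width: 0.0137
grasp_force: 29.9
```

>>> carry_out:
  increments:
    - {"jaw": -0.8, "tx": 0, "ty": 0, "tz": 0.01, "spin": 0}
    - {"jaw": -0.8, "tx": 0, "ty": 0, "tz": 0.02, "spin": 0}
    - {"jaw": -0.8, "tx": 0, "ty": 0, "tz": 0.02, "spin": 0}

```text
clock: 8.85
eef_pos: [0.4959, 0.0882, 0.1451]
eef_rot: [180.0, 0.0, 137.0]
wrist_force: [-1.5, 0.5, 8.0]
grip_width: 0.0139
grasp_force: 30.0
```

```bash
python3 -c "
from h import *
st()"
```

```text
clk 8.85 pos [495.91  88.16 145.13] rot [1.7995e+02 4.0000e-02 1.3702e+02] F [-1.46  0.49  8.01] Ftool x 1.40 y -0.63 T [-0.02  0.23 -0.02] g 30.0 w 0.0139
```

The force is climbing steeply: 8 N at about 7.6 mm down, with the position barely following. That means the lugs are clear, so I'll start the anticlockwise twist (negative spin) gently.

>>> carry_out:
  increments:
    - {"jaw": -0.8, "tx": 0, "ty": 0, "tz": 0, "spin": -0.3}
    - {"jaw": -0.8, "tx": 0, "ty": 0, "tz": 0, "spin": -0.6}
    - {"jaw": -0.8, "tx": 0, "ty": 0, "tz": 0, "spin": -0.9}
    - {"jaw": -0.8, "tx": 0, "ty": 0, "tz": 0, "spin": -0.9}

```text
clock: 9.25
eef_pos: [0.4961, 0.0882, 0.1452]
eef_rot: [179.9, 0.1, 142.5]
wrist_force: [-0.3, -0.0, 8.5]
grip_width: 0.0133
grasp_force: 29.9
```

```bash
python3 -c "
from h import *
st()"
```

```text
clk 9.25 pos [496.14  88.22 145.2 ] rot [1.7993e+02 7.0000e-02 1.4247e+02] F [-0.34 -0.    8.5 ] Ftool x 0.27 y -0.21 T [ 0.07  0.07 -0.  ] g 29.9 w 0.0133
```

>>> carry_out:
  increments:
    - {"jaw": -0.8, "tx": 0, "ty": 0, "tz": 0, "spin": -0.5}
    - {"jaw": -0.8, "tx": 0, "ty": 0, "tz": 0, "spin": -1.0}
    - {"jaw": -0.8, "tx": 0, "ty": 0, "tz": 0, "spin": -1.5}
    - {"jaw": -0.8, "tx": 0, "ty": 0, "tz": 0, "spin": -2.0}
    - {"jaw": -0.8, "tx": 0, "ty": 0, "tz": 0, "spin": -2.0}

```text
clock: 9.75
eef_pos: [0.4962, 0.0884, 0.1452]
eef_rot: [179.9, 0.1, 154.5]
wrist_force: [0.2, 0.5, 7.9]
grip_width: 0.0134
grasp_force: 30.0
```

```bash
python3 -c "
from h import *
st()"
```

```text
clk 9.75 pos [496.2   88.41 145.22] rot [1.7992e+02 8.0000e-02 1.5450e+02] F [0.18 0.45 7.88] Ftool x 0.04 y 0.48 T [0.15 0.01 0.02] g 30.0 w 0.0134
```

Turning freely, with no side load.

>>> carry_out:
  increments:
    - {"jaw": -0.8, "tx": 0, "ty": 0, "tz": 0, "spin": -0.5}
    - {"jaw": -0.8, "tx": 0, "ty": 0, "tz": 0, "spin": -1.0}
    - {"jaw": -0.8, "tx": 0, "ty": 0, "tz": 0, "spin": -1.5}
    - {"jaw": -0.8, "tx": 0, "ty": 0, "tz": 0, "spin": -2.0}
    - {"jaw": -0.8, "tx": 0, "ty": 0, "tz": 0, "spin": -2.5}
    - {"jaw": -0.8, "tx": 0, "ty": 0, "tz": 0, "spin": -3.0}
    - {"jaw": -0.8, "tx": 0, "ty": 0, "tz": 0, "spin": -3.0}

```text
clock: 10.45
eef_pos: [0.4962, 0.0884, 0.1452]
eef_rot: [180.0, 0.1, 172.5]
wrist_force: [-0.2, 1.2, 7.9]
grip_width: 0.0137
grasp_force: 30.0
```

```bash
python3 -c "
from h import *
st()"
```

```text
clk 10.45 pos [496.18  88.35 145.21] rot [1.7996e+02 1.0000e-01 1.7251e+02] F [-0.21  1.19  7.92] Ftool x 0.36 y 1.15 T [ 0.16  0.   -0.04] g 30.0 w 0.0137
```

>>> carry_out:
  increments:
    - {"jaw": -0.8, "tx": 0, "ty": 0, "tz": 0, "spin": -0.5}
    - {"jaw": -0.8, "tx": 0, "ty": 0, "tz": 0, "spin": -1.0}
    - {"jaw": -0.8, "tx": 0, "ty": 0, "tz": 0, "spin": -1.5}
    - {"jaw": -0.8, "tx": 0, "ty": 0, "tz": 0, "spin": -2.0}
    - {"jaw": -0.8, "tx": 0, "ty": 0, "tz": 0, "spin": -2.5}
    - {"jaw": -0.8, "tx": 0, "ty": 0, "tz": 0, "spin": -3.0}
    - {"jaw": -0.8, "tx": 0, "ty": 0, "tz": 0, "spin": -3.5}
    - {"jaw": -0.8, "tx": 0, "ty": 0, "tz": 0, "spin": -3.5}

```text
clock: 11.25
eef_pos: [0.4961, 0.0884, 0.1452]
eef_rot: [180.0, 0.1, -166.5]
wrist_force: [-0.8, 0.8, 8.5]
grip_width: 0.0136
grasp_force: 30.0
```

```bash
python3 -c "
from h import *
st()"
```

```text
clk 11.25 pos [496.06  88.36 145.19] rot [ 1.7999e+02  9.0000e-02 -1.6649e+02] F [-0.8   0.84  8.52] Ftool x 0.58 y 1.00 T [ 0.18  0.11 -0.01] g 30.0 w 0.0136
```

>>> carry_out:
  increments:
    - {"jaw": -0.8, "tx": 0, "ty": 0, "tz": 0, "spin": -0.3}
    - {"jaw": -0.8, "tx": 0, "ty": 0, "tz": 0, "spin": -0.6}
    - {"jaw": -0.8, "tx": 0, "ty": 0, "tz": 0, "spin": -0.9}
    - {"jaw": -0.8, "tx": 0, "ty": 0, "tz": 0, "spin": -0.9}

```text
clock: 11.65
eef_pos: [0.496, 0.0883, 0.1452]
eef_rot: [-180.0, 0.1, -161.1]
wrist_force: [-0.8, 1.4, 7.5]
grip_width: 0.0137
grasp_force: 30.0
```

```bash
python3 -c "
from h import *
st()"
```

```text
clk 11.65 pos [496.02  88.33 145.17] rot [-1.8000e+02  8.0000e-02 -1.6113e+02] F [-0.84  1.4   7.49] Ftool x 0.34 y 1.59 T [0.15 0.16 0.  ] g 30.0 w 0.0137
```

Now at 198.9°, aligned with the box's x axis, with no torque. I'll lift carefully past the locked height.

>>> carry_out:
  increments:
    - {"jaw": -0.8, "tx": 0, "ty": 0, "tz": -0.08, "spin": 0}
    - {"jaw": -0.8, "tx": 0, "ty": 0, "tz": -0.16, "spin": 0}
    - {"jaw": -0.8, "tx": 0, "ty": 0, "tz": -0.24, "spin": 0}
    - {"jaw": -0.8, "tx": 0, "ty": 0, "tz": -0.32, "spin": 0}
    - {"jaw": -0.8, "tx": 0, "ty": 0, "tz": -0.36, "spin": 0}
    - {"jaw": -0.8, "tx": 0, "ty": 0, "tz": -0.36, "spin": 0}

```text
clock: 12.25
eef_pos: [0.4954, 0.0881, 0.1532]
eef_rot: [180.0, 0.0, -161.2]
wrist_force: [1.1, 0.7, 1.1]
grip_width: 0.0136
grasp_force: 29.9
```

```bash
python3 -c "
from h import *
st()"
```

```text
clk 12.25 pos [495.41  88.07 153.21] rot [ 180.      0.   -161.18] F [1.07 0.73 1.1 ] Ftool x -1.25 y 0.34 T [ 0.24 -0.39 -0.03] g 29.9 w 0.0136
```

>>> carry_out:
  increments:
    - {"jaw": -0.8, "tx": 0, "ty": 0, "tz": -0.03, "spin": 0}
    - {"jaw": -0.8, "tx": 0, "ty": 0, "tz": -0.06, "spin": 0}
    - {"jaw": -0.8, "tx": 0, "ty": 0, "tz": -0.08, "spin": 0}
    - {"jaw": -0.8, "tx": 0, "ty": 0, "tz": -0.08, "spin": 0}

```text
clock: 12.65
eef_pos: [0.4953, 0.0881, 0.1551]
eef_rot: [180.0, -0.0, -161.2]
wrist_force: [0.8, 1.3, 1.3]
grip_width: 0.0136
grasp_force: 29.9
```

```bash
python3 -c "
from h import *
st()"
```

```text
clk 12.65 pos [495.31  88.08 155.15] rot [ 1.7999e+02 -2.0000e-02 -1.6118e+02] F [0.81 1.29 1.32] Ftool x -1.18 y 0.95 T [ 0.2  -0.35 -0.02] g 29.9 w 0.0136
```

>>> carry_out:
  increments:
    - {"jaw": -0.8, "tx": 0, "ty": 0, "tz": -0.08, "spin": 0}
    - {"jaw": -0.8, "tx": 0, "ty": 0, "tz": -0.16, "spin": 0}
    - {"jaw": -0.8, "tx": 0, "ty": 0, "tz": -0.24, "spin": 0}
    - {"jaw": -0.8, "tx": 0, "ty": 0, "tz": -0.32, "spin": 0}
    - {"jaw": -0.8, "tx": 0, "ty": 0, "tz": -0.4, "spin": 0}
    - {"jaw": -0.8, "tx": 0, "ty": 0, "tz": -0.4, "spin": 0}

```text
clock: 13.25
eef_pos: [0.4952, 0.0879, 0.1653]
eef_rot: [-180.0, -0.0, -161.2]
wrist_force: [0.4, -0.2, -2.0]
grip_width: 0.0138
grasp_force: 29.9
```

```bash
python3 -c "
from h import *
st()"
```

```text
clk 13.25 pos [495.2   87.94 165.28] rot [-1.8000e+02 -3.0000e-02 -1.6118e+02] F [ 0.45 -0.15 -2.05] Ftool x -0.38 y -0.29 T [ 0.1  -0.1  -0.05] g 29.9 w 0.0138
```

>>> carry_out:
  increments:
    - {"jaw": -0.8, "tx": 0, "ty": 0, "tz": -0.2, "spin": 0}
    - {"jaw": -0.8, "tx": 0, "ty": 0, "tz": -0.5, "spin": 0}
    - {"jaw": -0.8, "tx": 0, "ty": 0, "tz": -0.9, "spin": 0}
    - {"jaw": -0.8, "tx": 0, "ty": 0, "tz": -1.3, "spin": 0}
    - {"jaw": -0.8, "tx": 0, "ty": 0, "tz": -1.7, "spin": 0}
    - {"jaw": -0.8, "tx": 0, "ty": 0, "tz": -2.1, "spin": 0}
    - {"jaw": -0.8, "tx": 0, "ty": 0, "tz": -2.5, "spin": 0}
    - {"jaw": -0.8, "tx": 0, "ty": 0, "tz": -2.9, "spin": 0}
    - {"jaw": -0.8, "tx": 0, "ty": 0, "tz": -3.2, "spin": 0}
    - {"jaw": -0.8, "tx": 0, "ty": 0, "tz": -3.2, "spin": 0}

```text
clock: 14.25
eef_pos: [0.4962, 0.0881, 0.2468]
eef_rot: [-180.0, 0.1, -161.2]
wrist_force: [0.4, 0.3, -0.5]
grip_width: 0.0138
grasp_force: 29.9
```

```bash
python3 -c "
from h import *
go([.5165,-.1585,.245],-161.18)
st()"
```

```text
clk 14.25 pos [496.2  88.1 246.8] rot [-1.7996e+02  1.3000e-01 -1.6118e+02] q6 -108 F [ 0.45  0.3  -0.47] g 29.93057370185852 0.0138
tx 2.413 ty -9.598 tz 0.071 spin 0.001
clk 14.25 pos [496.18  88.09 246.78] rot [-1.7996e+02  1.3000e-01 -1.6118e+02] F [ 0.45  0.3  -0.47] Ftool x -0.52 y 0.14 T [ 0.14 -0.16  0.06] g 29.9 w 0.0138
```

The fuse is out. The contact-found axis (495.3, 87.9) confirms the averaged cameras to within 0.6 mm, so the free end bore is at about (516.5, -158.5). I'll carry it over.

>>> carry_out:
  increments:
    - {"jaw": -0.8, "tx": 0.15, "ty": -0.6, "tz": 0, "spin": 0}
    - {"jaw": -0.8, "tx": 0.4, "ty": -1.6, "tz": 0, "spin": 0}
    - {"jaw": -0.8, "tx": 0.7, "ty": -2.8, "tz": 0, "spin": 0}
    - {"jaw": -0.8, "tx": 1.0, "ty": -4.0, "tz": 0, "spin": 0}
    - {"jaw": -0.8, "tx": 1.3, "ty": -5.2, "tz": 0, "spin": 0}
    - {"jaw": -0.8, "tx": 1.6, "ty": -6.4, "tz": 0, "spin": 0}
    - {"jaw": -0.8, "tx": 1.9, "ty": -7.6, "tz": 0, "spin": 0}
    - {"jaw": -0.8, "tx": 2.15, "ty": -8.6, "tz": 0, "spin": 0}
    - {"jaw": -0.8, "tx": 2.35, "ty": -9.3, "tz": 0, "spin": 0}
    - {"jaw": -0.8, "tx": 2.41, "ty": -9.6, "tz": 0, "spin": 0}

```text
clock: 15.25
eef_pos: [0.5154, -0.1601, 0.2446]
eef_rot: [180.0, -0.1, -161.3]
wrist_force: [0.0, 0.6, -1.9]
grip_width: 0.014
grasp_force: 29.9
```

>>> carry_out:
  increments:
    - {"jaw": -0.8, "tx": 0, "ty": 0, "tz": 0, "spin": 0}
    - {"jaw": -0.8, "tx": 0, "ty": 0, "tz": 0.8, "spin": 0}
    - {"jaw": -0.8, "tx": 0, "ty": 0, "tz": 1.6, "spin": 0}
    - {"jaw": -0.8, "tx": 0, "ty": 0, "tz": 2.4, "spin": 0}
    - {"jaw": -0.8, "tx": 0, "ty": 0, "tz": 2.8, "spin": 0}
    - {"jaw": -0.8, "tx": 0, "ty": 0, "tz": 2.8, "spin": 0}
    - {"jaw": -0.8, "tx": 0, "ty": 0, "tz": 2.8, "spin": 0}

```text
clock: 15.95
eef_pos: [0.5162, -0.1581, 0.1758]
eef_rot: [-180.0, 0.0, -161.1]
wrist_force: [0.5, 0.7, -0.7]
grip_width: 0.0135
grasp_force: 29.9
```

```bash
python3 - <<'E'
from h import *
go([.5165,-.1585,.170],-161.18)
ims=[]
for n in("side","top"):
    im,d=get_image(n); np.savez(n+"3.npz",im=im,d=d); x0,y0=((220,140) if n=="side" else (220,170))
    ims.append(cv2.resize(im[y0:y0+110,x0:x0+110,::-1],(400,400),interpolation=cv2.INTER_CUBIC))
cv2.imwrite("pics/r3.png",np.hstack(ims))
k,d,T=K("side")
for p in ([.5165,-.1585,.052],[.5165,-.1585,.066]):
    pc=np.linalg.inv(T)@np.r_[p,1]; print(cv2.projectPoints(np.array([[pc[0],-pc[1],-pc[2]]]),np.zeros(3),np.zeros(3),k,d)[0].ravel())
E
```

```text
clk 15.95 pos [ 516.2 -158.1  175.8] rot [-1.7999e+02  2.0000e-02 -1.6114e+02] q6 -134 F [ 0.47  0.72 -0.74] g 29.930766820907593 0.0135
tx -0.007 ty -0.019 tz 0.234 spin 0.006
[279.65234101 221.35124684]
[279.61877122 218.76117965]
```

View pics/r3.png

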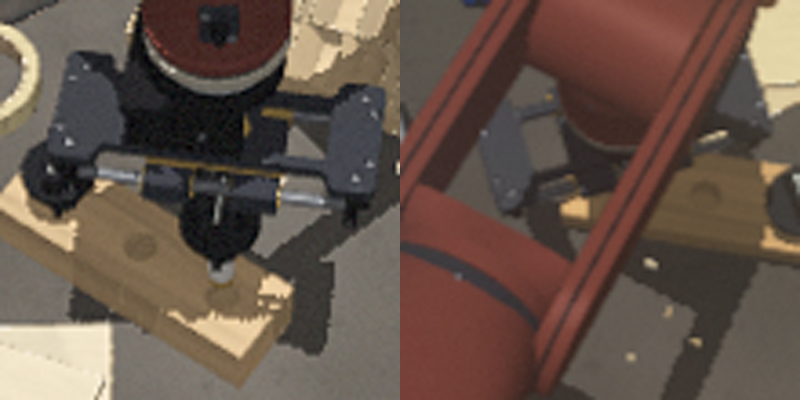

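The tube tip (crop 221,270) hangs right over the end bore (crop 221,288), and the spare and its bore are clear. I'll lower with the force watched.

>>> carry_out:
  increments:
    - {"jaw": -0.8, "tx": 0, "ty": 0, "tz": 0.2, "spin": 0}
    - {"jaw": -0.8, "tx": 0, "ty": 0, "tz": 0.4, "spin": 0}
    - {"jaw": -0.8, "tx": 0, "ty": 0, "tz": 0.6, "spin": 0}
    - {"jaw": -0.8, "tx": 0, "ty": 0, "tz": 0.8, "spin": 0}
    - {"jaw": -0.8, "tx": 0, "ty": 0, "tz": 1.0, "spin": 0}
    - {"jaw": -0.8, "tx": 0, "ty": 0, "tz": 1.0, "spin": 0}

```text
clock: 16.65
eef_pos: [0.5153, -0.1583, 0.1491]
eef_rot: [179.9, -0.1, -161.2]
wrist_force: [0.6, 0.9, -2.5]
grip_width: 0.0143
grasp_force: 29.9
```

```bash
python3 -c "
from h import *
st()"
```

```text
clk 16.65 pos [ 515.3  -158.31  149.1 ] rot [ 1.7994e+02 -6.0000e-02 -1.6118e+02] F [ 0.59  0.94 -2.48] Ftool x -0.86 y 0.70 T [ 0.09 -0.19  0.02] g 29.9 w 0.0143
```

>>> carry_out:
  increments:
    - {"jaw": -0.8, "tx": 0, "ty": 0, "tz": 0.2, "spin": 0}
    - {"jaw": -0.8, "tx": 0, "ty": 0, "tz": 0.4, "spin": 0}
    - {"jaw": -0.8, "tx": 0, "ty": 0, "tz": 0.6, "spin": 0}
    - {"jaw": -0.8, "tx": 0, "ty": 0, "tz": 0.8, "spin": 0}
    - {"jaw": -0.8, "tx": 0, "ty": 0, "tz": 1.0, "spin": 0}
    - {"jaw": -0.8, "tx": 0, "ty": 0, "tz": 1.2, "spin": 0}
    - {"jaw": -0.8, "tx": 0, "ty": 0, "tz": 1.2, "spin": 0}
    - {"jaw": -0.8, "tx": 0, "ty": 0, "tz": 1.2, "spin": 0}

```text
clock: 17.45
eef_pos: [0.5158, -0.1585, 0.1201]
eef_rot: [180.0, -0.0, -161.2]
wrist_force: [0.5, -0.6, -1.3]
grip_width: 0.0139
grasp_force: 29.9
```

```bash
python3 -c "
from h import *
st()"
```

```text
clk 17.45 pos [ 515.78 -158.51  120.12] rot [ 1.7999e+02 -1.0000e-02 -1.6118e+02] F [ 0.45 -0.61 -1.34] Ftool x -0.23 y -0.73 T [ 0.13 -0.14 -0.  ] g 29.9 w 0.0139
```

>>> carry_out:
  increments:
    - {"jaw": -0.8, "tx": 0, "ty": 0, "tz": 0.08, "spin": 0}
    - {"jaw": -0.8, "tx": 0, "ty": 0, "tz": 0.16, "spin": 0}
    - {"jaw": -0.8, "tx": 0, "ty": 0, "tz": 0.24, "spin": 0}
    - {"jaw": -0.8, "tx": 0, "ty": 0, "tz": 0.28, "spin": 0}
    - {"jaw": -0.8, "tx": 0, "ty": 0, "tz": 0.28, "spin": 0}

```text
clock: 17.95
eef_pos: [0.5157, -0.1585, 0.1131]
eef_rot: [180.0, -0.0, -161.2]
wrist_force: [-0.4, -0.4, -2.4]
grip_width: 0.0135
grasp_force: 29.9
```

```bash
python3 -c "
from h import *
st()"
```

```text
clk 17.95 pos [ 515.74 -158.5   113.1 ] rot [ 1.7999e+02 -1.0000e-02 -1.6118e+02] F [-0.43 -0.39 -2.45] Ftool x 0.53 y -0.23 T [ 0.11 -0.11 -0.06] g 29.9 w 0.0135
```

>>> carry_out:
  increments:
    - {"jaw": -0.8, "tx": 0, "ty": 0, "tz": 0.03, "spin": 0}
    - {"jaw": -0.8, "tx": 0, "ty": 0, "tz": 0.06, "spin": 0}
    - {"jaw": -0.8, "tx": 0, "ty": 0, "tz": 0.06, "spin": 0}
    - {"jaw": -0.8, "tx": 0, "ty": 0, "tz": 0.06, "spin": 0}

```text
clock: 18.35
eef_pos: [0.5162, -0.1586, 0.1128]
eef_rot: [-180.0, 0.0, -161.2]
wrist_force: [-2.4, 1.4, 7.2]
grip_width: 0.0136
grasp_force: 30.0
```

```bash
python3 -c "
from h import *
st()"
```

```text
clk 18.35 pos [ 516.16 -158.56  112.82] rot [-1.7998e+02  3.0000e-02 -1.6118e+02] F [-2.4   1.43  7.19] Ftool x 1.81 y 2.13 T [ 0.38  0.4  -0.04] g 30.0 w 0.0136
```

Seated at TCP z 0.1128, as predicted, with 7 N of contact. I'll ease off, release and go straight up.

>>> carry_out:
  increments:
    - {"jaw": -0.8, "tx": 0, "ty": 0, "tz": -0.04, "spin": 0}
    - {"jaw": -0.8, "tx": 0, "ty": 0, "tz": -0.04, "spin": 0}
    - {"jaw": -0.6, "tx": 0, "ty": 0, "tz": -0.04, "spin": 0}
    - {"jaw": -0.4, "tx": 0, "ty": 0, "tz": -0.04, "spin": 0}
    - {"jaw": 0.0, "tx": 0, "ty": 0, "tz": -0.04, "spin": 0}
    - {"jaw": 0.3, "tx": 0, "ty": 0, "tz": -0.04, "spin": 0}
    - {"jaw": 0.3, "tx": 0, "ty": 0, "tz": -0.04, "spin": 0}
    - {"jaw": 0.3, "tx": 0, "ty": 0, "tz": -0.04, "spin": 0}

```text
clock: 19.15
eef_pos: [0.5158, -0.1585, 0.1127]
eef_rot: [180.0, 0.0, -161.2]
wrist_force: [0.3, -0.4, -0.6]
grip_width: 0.0494
grasp_force: 0.0
```

>>> carry_out:
  increments:
    - {"jaw": 0.3, "tx": 0, "ty": 0, "tz": -0.2, "spin": 0}
    - {"jaw": 0.3, "tx": 0, "ty": 0, "tz": -0.6, "spin": 0}
    - {"jaw": 0.3, "tx": 0, "ty": 0, "tz": -1.2, "spin": 0}
    - {"jaw": 0.3, "tx": 0, "ty": 0, "tz": -2.0, "spin": 0}
    - {"jaw": 0.3, "tx": 0, "ty": 0, "tz": -3.0, "spin": 0}
    - {"jaw": 0.3, "tx": 0, "ty": 0, "tz": -4.0, "spin": 0}
    - {"jaw": 0.3, "tx": 0, "ty": 0, "tz": -5.0, "spin": 0}
    - {"jaw": 0.3, "tx": 0, "ty": 0, "tz": -5.6, "spin": 0}
    - {"jaw": 0.3, "tx": 0, "ty": 0, "tz": -5.6, "spin": 0}
    - {"jaw": 0.3, "tx": 0, "ty": 0, "tz": -5.6, "spin": 0}

```text
clock: 20.15
eef_pos: [0.5157, -0.1585, 0.2527]
eef_rot: [-180.0, 0.0, -161.2]
wrist_force: [-1.1, 0.2, -1.5]
grip_width: 0.0564
grasp_force: 0.0
```

```bash
python3 - <<'E'
from h import *
st()
im,d=get_image("side"); C=cloud("side",d)
cv2.imwrite("pics/e4.png",cv2.resize(im[150:260,200:340,::-1],(700,550),interpolation=cv2.INTER_CUBIC))
m=np.zeros(d.shape,bool); m[165:250,210:305]=1
for nm,lo,hi in(("wings",.103,.125),("discs",.086,.095)):
    s=(m&(C[...,2]>lo)&(C[...,2]<hi)).astype(np.uint8); k,l,stt,ce=cv2.connectedComponentsWithStats(s)
    for i in range(1,k):
        if stt[i,4]>30: P=C[l==i]; print(nm,stt[i,4],np.median(P,0).round(4),cv2.minAreaRect((P[:,:2]*1000).astype(np.float32)))
E
```

```text
clk 20.15 pos [ 515.73 -158.49  252.66] rot [-1.7999e+02  1.0000e-02 -1.6118e+02] F [-1.06  0.25 -1.46] Ftool x 0.93 y 0.58 T [ 0.13 -0.12 -0.01] g 0.0 w 0.0564
wings 101 [ 0.4994 -0.2947  0.1127] ((497.19744873046875, -295.77337646484375), (46.872589111328125, 13.896268844604492), 22.19733238220215)
wings 108 [ 0.5159 -0.1576  0.1129] ((514.6502075195312, -158.3461151123047), (46.101768493652344, 13.994215965270996), 18.527162551879883)
discs 199 [ 0.5001 -0.2894  0.0912] ((499.2271423339844, -295.33721923828125), (50.92015838623047, 51.70380401611328), 26.761037826538086)
discs 215 [ 0.5156 -0.1534  0.0909] ((515.3717041015625, -157.72772216796875), (49.883548736572266, 49.415443420410156), 27.753337860107422)
```

View pics/e4.png

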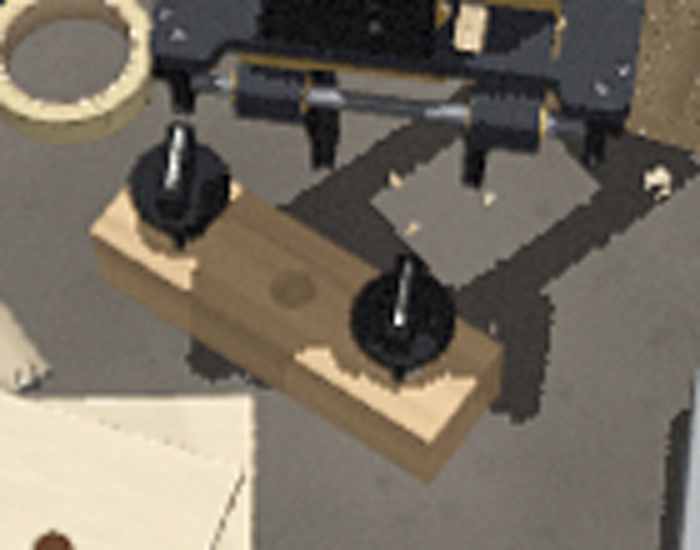

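The fuse stands upright in the end bore (crop 402,315) and the spare is untouched (180,190). Both caps measure the same height: wing top 0.113 m, disc 0.091 m. The gripper is well clear, so I'll hand in.

```bash
python3 -c "
from cell import job
print(job.sign_off())"
```

```text
the job is handed in; nothing more can be done
None
```

The job is handed in, with no verdict shown: the blown fuse was pressed, twisted free and drawn out, and now stands fully seated and released in the rack's free end bore, with the spare unmoved and the tape and screwdriver never approached.

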